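# Refit the lamp unit cover under its lip and latch it

### The job

Close up the open microscope lamp unit: draw its red-tabbed latch fully back, take the cover by its orange grip from the blue sloped rest, tilt its yellow tongue in under the unit's yellow lip and swing the cover down until it lies flat on the ledges in its pocket. Then slide the latch fully home over the cover's free edge and let go. Leave the amber bottle, the green slide box and the steel lens where they stand.

Things in the scene. Friction and masses are not known exactly. Their poses are not given: they have to be found in the camera images.
- cover_grip (a point): Centre of the cover's grip, an upright orange rib 12 thick (x) x 50 (y) x 34 mm tall on the plate's top. Cover (loose, about 0.25 kg): white plate 115 (x) x 100 (y) x 6 mm thick, plus a tongue at its -x end, 131 mm in all. z out of the top face. This point: 17 mm above the top face, 23 above the underside, 71.5 mm in +x from the tongue's end, 59.5 from the free edge.
- cover_tip (a point): Middle of the end face of the cover's yellow tongue, half-way through its thickness (3 mm above the underside); axes as the cover's. The tongue is 70 wide (y), 16 long (x) and 6 mm thick, in line with the plate.
- stand: Fixed blue sloped rest, 110 mm wide; origin on the bench under its middle. Its slope rises 30 degrees towards its +x; the low side (-x) faces roughly towards the robot. At the start the cover lies on the slope, tilted 30 degrees, its tongue at the low end against a stop that rises 12 mm above the slope. The rest may stand on the left or the right.
- unit: Fixed black lamp unit with an open bay, on the left or the right. Origin on the bench; x points from the lip (which faces roughly towards the robot) to the latch, z up. It reaches from x -90 to +120 mm, y -67 to +67, walls 70 mm high. The bay is open to 38 mm below the ledges, also under the lip.
- bay_seat (a point): Middle of the cover's pocket, at ledge height (50 mm above the bench); axes as the unit's. Pocket 135 (x) x 106 mm (y); its walls rise 20 mm above the ledges, but the middle 70 mm of the far (+x) wall only 7. Ledges 10 mm wide run along the far wall and both sides, ending 37.5 mm in -x from here. Seated, the cover's underside lies on the ledges, its 131 mm length centred here within 2 mm.
- lip_edge (a point): Middle of the lower inner edge of the fixed yellow lip at the unit's -x side: 8 mm above the ledges, 49.5 mm in -x from bay_seat. The lip reaches 38 mm on to -x and is 12 mm thick; under it the space for the tongue is 18 mm deep (to -x), up to the end wall. Axes as the unit's.
- latch_tab (a point): Middle of the latch's upright red tab on the unit's far (+x) deck: 10 (x) x 20 (y) x 35.5 mm tall, top 18 mm above this point, deck 25 mm below it; 6.5 mm high steel guides flank the bolt on the deck. The tab stands on a flat steel bolt, 24 mm wide, and slides with it along the unit's x; pushed to -x, the bolt passes 2.5 mm over the seated cover's free edge.
- latch (a joint): Slide of the latch in m: 0 fully drawn back (to +x, bolt clear of the pocket), 0.018 fully home (to -x, against its end stop, over the cover's edge). It starts more than half home, in the cover's way. Friction about 2 N; it stays where it is left. At 0 the middle of its tab is 100.5 mm in +x from bay_seat and 32 mm above the ledges.
- bottle_mid (a point): Middle of a small amber bottle, 44 mm in diameter, 85 mm tall, standing; not to be disturbed.
- slidebox_mid (a point): Middle of a closed green slide box, 90 x 55 x 35 mm; not to be disturbed.
- lens_mid (a point): Middle of a steel objective lens, 36 mm in diameter, 50 mm tall, standing; not to be disturbed.
Mind the look-alikes: they are no part of the job. Of the things that look like the part that bears cover_grip, the larger one is meant.

How it is judged:
By the outcome, as a careful person would: the job done as asked, in the order asked, and still so for the second after the job is handed in, with the robot touching nothing.
It also fails if it takes over 58 s, if anything falls off the work surface, if the arm or the gripper's body presses on something with over 40 N, if the wrist force passes 120 N, or if a joint passes its speed limit or range.

### The arm

A 6-joint arm with a two-finger parallel gripper is mounted at the origin on the work surface. World frame = base frame: x ahead of the robot, y to its left, z up, the work surface at z = 0. Lengths are in m, angles in rad, forces in N, time in s.
With the tool pointing down it reaches from about 0.35 to 0.725 m from the base axis. Payload 4.3 kg.
Tool frame: the origin (TCP) lies between the finger pads; the fingertips stand ahead of it and the grasp point (between the pads) lies 6 mm ahead of it (bot.tip_reach is the z of the fingertips in the tool frame, in m); z points along the fingers, y is the direction in which the jaws open and shut (so a half turn about z gives the same grasp; the last joint's range is limited). The gripper opens to 85 mm and grips with 20 to 120 N. Pads are 22 mm wide; open, the fingers measure 114 mm over their backs; the gripper's body (76 mm by 85 mm) begins 54 mm behind the grasp point. The pads swing forward as they close: fully open they stand 13 mm farther back than shut.
Start: joints at [1.086, 0.377, 0.081, 1.274, 0, 1.46], TCP at [0.211, 0.535, 0.256] pointing down, gripper open.
Joint ranges: [-2.72, 2.72], [-0.84, 1.66], [-1.02, 1.22], [-1.77, 2.12], [-1.37, 1.28], [-3.14, 3.14]. Speed limits (rad/s): [2.57, 2.57, 3.14, 3.14, 3.14, 3.14].

### API

Orientations are given as [roll, pitch, yaw] about the fixed x, y, z axes, in that order (R = Rz(yaw) Ry(pitch) Rx(roll)).
In Python, from cell import bot, imaging gives the robot as it stands.
- The arm moves only by the tool step_arm, never from a script. Its argument "steps" is a list of rows, each a list of 7 numbers: the closure, from 0 (fully open) to 1 (shut), then the shift along the tool's x, y, z in mm, then the turn, a rotation vector about the tool's x, y, z in degrees. In form: [[gripper, dx, dy, dz, ax, ay, az], ...]. A call has 1 to 12 rows; each row shifts and turns the pose as measured when the row begins, along the tool's axes as they then stand; what a row does not reach is not made up. A row lasts 1/8 s, in which the tool goes at most 62.5 mm and 10.7 degrees, less where a joint would pass 70% of its speed; a pose out of reach is approached as far as the arm can. A call with a gripper value outside its range is refused whole. The fingers move at their own pace and stop on an object; "grip_force" is the grip in N (left out, the last holds). Time passes only in rows, so rows that do not move let the fingers close. It gives the time, the measured TCP pose, the force and the opening at its end, in the units of the state.
- bot.sense(): the state, without advancing time (a new reading comes with each control period).
- imaging.snapshot(name): name is "scene" or "top" or "wrist"; returns the picture (400x640x3 uint8, blue, green, red); there is no depth.
- imaging.get_calibration(name): a dict with "fx", "fy", "cx", "cy" (pixels), "k1" (the pictures are not rectified: a ray, as slopes to the right and down, at radius r is drawn at 1 + k1 r^2 times it, then the intrinsics apply), "xyz" and "attitude" of the camera in the world; the wrist camera has in their place "T_tool_cam" (4x4, takes a point from camera to tool coordinates, whose origin is the TCP and whose axes are the flange's). Camera axes: x right, y down, z forward; pixel columns grow to the right and rows downward; lengths in m; the calibration is good to about 2 mm. A picture is of the moment at which its call begins: read the wrist's pose just before it. get_calibration takes no time and is no camera call.
- bot.sign_off(): hands the job in, once; it reports no verdict.
The state is a dict: "clock": time; "joint_positions": joint angles; "qd": joint speeds; "joint_torque": joint torques, N m; "tcp_pos": TCP position; "orientation": TCP orientation; "force": force on the tool from outside, world axes, zero at the start; "wrist_torque": the same for the moment, N m; "opening": finger opening in m.
Only numpy, scipy, OpenCV 4.12 (cv2) and the standard library are available. Lean on these libraries where they do the work, as an engineer would, in place of code of your own. Each camera call takes 0.05 s, during which the arm holds its last target.

## Working session

There is one attempt and no reset: what is moved stays moved. The work goes in short steps, Python scripts to look and compute and a tool call to move; the robot and the scene stay as the last step left them, time stands still between calls to the robot, and variables do not carry over. Pictures are saved under pics/ and viewed, and the job is handed in when it is done.

Besides the shell and the picture viewer there is one more tool, called after "Emit:" as name([rows], argument=value, ...), one row to a line, values as JSON. step_arm: Moves the arm, as the interface text tells. Its arguments: {"type":"object","properties":{"steps":{"type":"array","items":{"type":"array","items":{"type":"number"}}},"grip_force":{"type":"number"}},"required":["steps"]}

```bash
ls; mkdir -p pics; python3 - <<'E'
from cell import bot, imaging
import cv2
s=bot.sense();print(s, bot.tip_reach)
for n in("scene","top","wrist"):
    print(n,imaging.get_calibration(n))
    cv2.imwrite(f"pics/{n}0.png",imaging.snapshot(n))
E
```

```text
pics
{'clock': 0.0, 'joint_positions': array([1.08566419e+00, 3.78063433e-01, 7.96219667e-02, 1.27437533e+00,
       2.59831545e-07, 1.46052431e+00]), 'qd': array([ 0.00130643, -0.00088263,  0.00097712, -0.00045891, -0.00029154,
        0.0004785 ]), 'joint_torque': array([ 8.28785724e-04, -4.63603914e+01,  2.69876307e+01,  2.09025439e-02,
       -7.36833545e-05,  2.13121672e-05]), 'tcp_pos': array([0.21023092, 0.53454782, 0.25535907]), 'orientation': array([-3.13958449e+00, -2.22607603e-04,  2.76673231e+00]), 'force': array([ 0.44886424, -0.59959334,  0.5414143 ]), 'wrist_torque': array([-0.0255408 ,  0.01987783,  0.04513248]), 'opening': 0.08510863754027453} 0.025
scene {'fx': 403.3724059596302, 'fy': 403.3724059596302, 'cx': 325.91806673697823, 'cy': 203.38349054924177, 'k1': -0.0888667723775905, 'xyz': array([1.14446054, 0.25941747, 0.88367763]), 'attitude': array([-2.48830075,  0.00486716,  2.01123133])}
top {'fx': 439.07724391628386, 'fy': 439.07724391628386, 'cx': 319.5843491764181, 'cy': 195.20720982116438, 'k1': -0.02160152618986881, 'xyz': array([ 0.49938601, -0.01907402,  1.19545232]), 'attitude': array([-3.05738478,  0.0081949 , -1.55891453])}
wrist {'fx': 336.9979911566119, 'fy': 336.9979911566119, 'cx': 319.9421245797269, 'cy': 206.0196263448615, 'k1': 0.019628160292604988, 'T_tool_cam': array([[ 2.50312424e-04, -9.52740799e-01, -3.03784310e-01,
         7.92940135e-02],
       [ 9.99999967e-01,  2.55005977e-04,  2.42205300e-05,
        -5.71092678e-04],
       [ 5.43909276e-05, -3.03784306e-01,  9.52740832e-01,
        -1.18133960e-01],
       [ 0.00000000e+00,  0.00000000e+00,  0.00000000e+00,
         1.00000000e+00]])}
```

View pics/scene0.png

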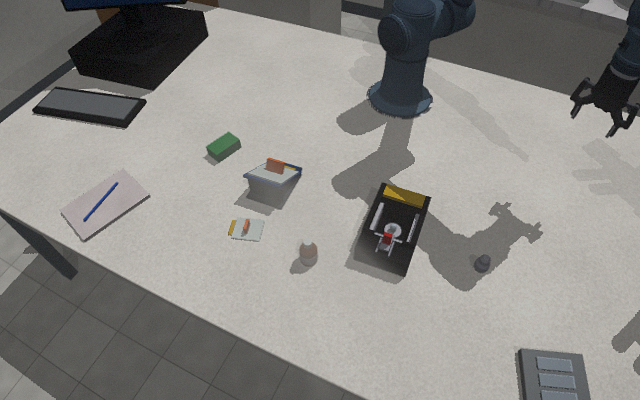

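View pics/top0.png

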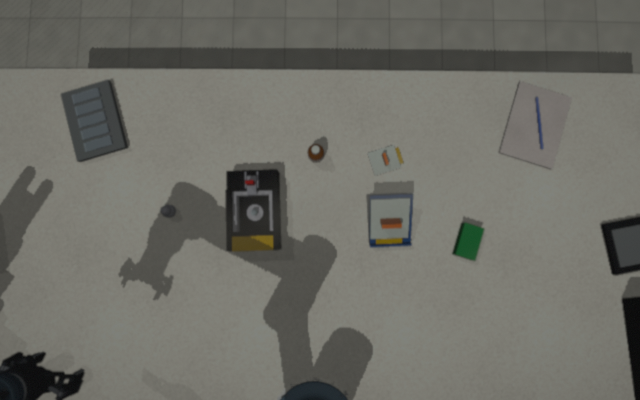

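View pics/wrist0.png

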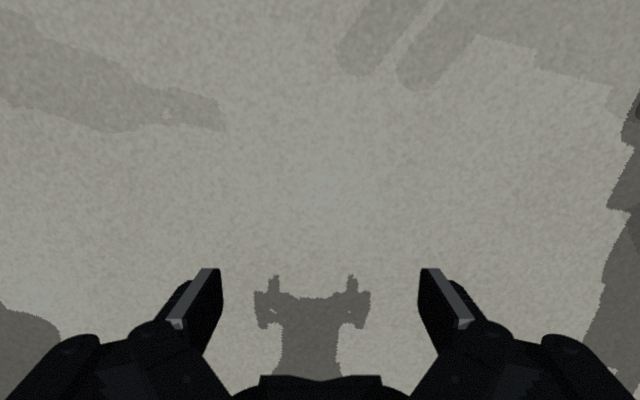

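The top view shows the unit at (253,210), its red tab at (250,182), the lip at (252,242), and the stand with the cover at (390,220), its orange grip at (391,223). The small look-alike cover is at (385,158), the bottle at (316,152), the green box at (468,240) and the lens at (168,211). Next are enlarged crops.

```bash
cat > h.py <<'E'
import numpy as np, cv2
from scipy.spatial.transform import Rotation as R
from cell import bot, imaging
def campose(n,tcp=None,ori=None):
    c=imaging.get_calibration(n)
    if n=="wrist":
        T=np.eye(4);T[:3,:3]=R.from_euler('xyz',ori).as_matrix();T[:3,3]=tcp
        return c,T@c["T_tool_cam"]
    T=np.eye(4);T[:3,:3]=R.from_euler('xyz',c["attitude"]).as_matrix();T[:3,3]=c["xyz"];return c,T
def ray(n,uv,tcp=None,ori=None):
    c,T=campose(n,tcp,ori)
    K=np.array([[c["fx"],0,c["cx"]],[0,c["fy"],c["cy"]],[0,0,1]])
    p=cv2.undistortPoints(np.array([[uv]],float),K,np.array([c["k1"],0,0,0,0]))[0,0]
    d=T[:3,:3]@np.array([p[0],p[1],1]);return T[:3,3],d/np.linalg.norm(d)
def tri(*rays):
    A=np.zeros((3,3));b=np.zeros(3)
    for o,d in rays:
        P=np.eye(3)-np.outer(d,d);A+=P;b+=P@o
    x=np.linalg.solve(A,b);return x,[float(np.linalg.norm((np.eye(3)-np.outer(d,d))@(x-o)))*1e3 for o,d in rays]
def atz(r,z): o,d=r;return o+d*(z-o[2])/d[2]
def proj(n,X,tcp=None,ori=None):
    c,T=campose(n,tcp,ori);X=np.atleast_2d(X)
    K=np.array([[c["fx"],0,c["cx"]],[0,c["fy"],c["cy"]],[0,0,1]])
    Rc=T[:3,:3].T;t=-Rc@T[:3,3]
    return cv2.projectPoints(X.astype(float),cv2.Rodrigues(Rc)[0],t,K,np.array([c["k1"],0,0,0,0]))[0][:,0]
def crop(im,x0,y0,x1,y1,s,fn):
    cv2.imwrite(fn,cv2.resize(im[y0:y1,x0:x1],None,fx=s,fy=s,interpolation=cv2.INTER_CUBIC))
E
python3 - <<'E'
from h import *
t=cv2.imread("pics/top0.png");s=cv2.imread("pics/scene0.png")
t=cv2.convertScaleAbs(t,alpha=1.6);s=cv2.convertScaleAbs(s,alpha=1.3)
crop(t,215,160,295,260,6,"pics/t_unit.png")
crop(t,355,140,425,255,5,"pics/t_stand.png")
crop(s,350,175,440,280,5.5,"pics/s_unit.png")
crop(s,220,140,320,250,5.4,"pics/s_stand.png")
E
```

```text
(no output)
```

View pics/t_unit.png

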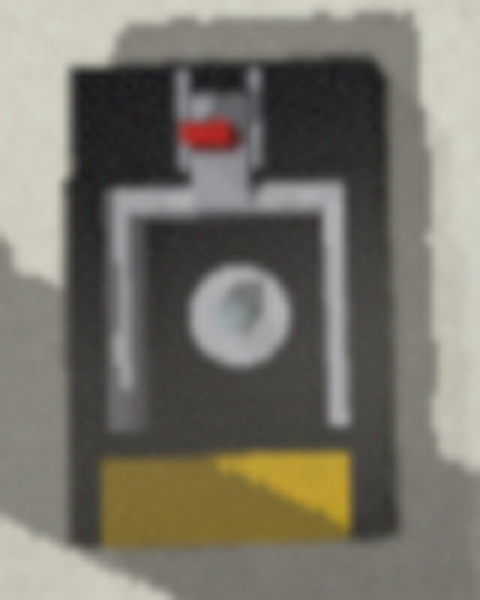

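View pics/t_stand.png

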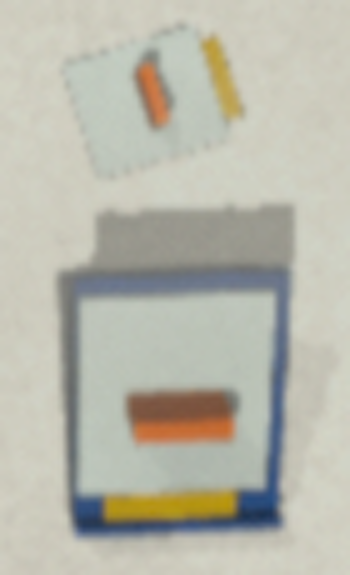

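View pics/s_unit.png

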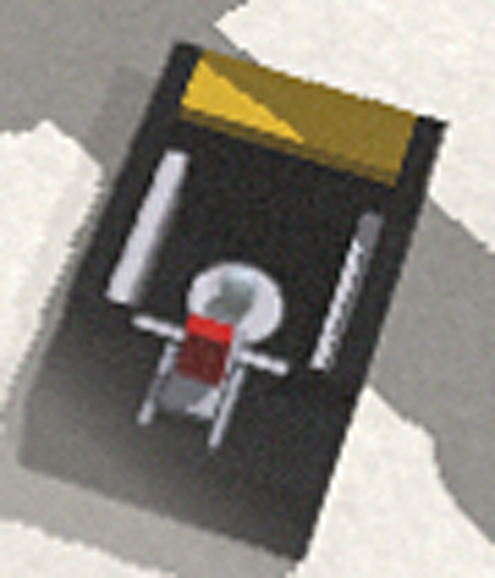

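View pics/s_stand.png

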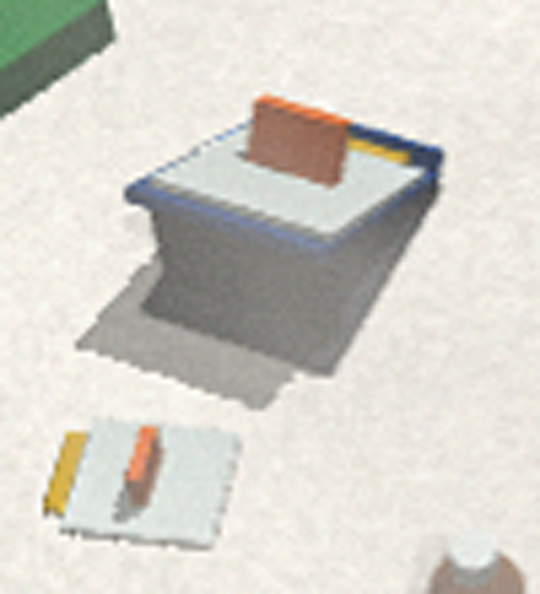

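```bash
python3 - <<'E'
from h import *
np.set_printoptions(precision=4,suppress=True)
T=lambda x,y,o,s:(o[0]+x/s,o[1]+y/s)
tu=lambda x,y:T(x,y,(215,160),6); ts=lambda x,y:T(x,y,(355,140),5)
su=lambda x,y:T(x,y,(350,175),5.5); ss=lambda x,y:T(x,y,(220,140),5.4)
print("tabtop",tri(ray("top",tu(208,134)),ray("scene",su(209,334))))
for nm,a,b in [("lip+y outer",(101,548),(415,116)),("lip -y outer",(350,538),(200,53))]:
    pass
for p in [(101,460),(352,452),(101,548),(350,538)]: print("lip top z=.07",atz(ray("top",tu(*p)),.07))
for p in [(72,68),(383,62),(70,545),(398,537)]: print("unit corner z=.07",atz(ray("top",tu(*p)),.07))
print("grip top ends",tri(ray("top",ts(136,429)),ray("scene",ss(348,123))),tri(ray("top",ts(235,429)),ray("scene",ss(258,99))))
# top of grip: bright orange strip
# tongue corners
print("cover far corners",tri(ray("top",ts(78,294)),ray("scene",ss(335,240))),tri(ray("top",ts(276,291)),ray("scene",ss(150,186))))
E
```

```text
tabtop (array([0.623 , 0.1689, 0.0922]), [0.4311362802342155, 0.43113628023423484])
lip top z=.07 [0.4853 0.2146 0.07  ]
lip top z=.07 [0.49   0.1074 0.07  ]
lip top z=.07 [0.448  0.2135 0.07  ]
lip top z=.07 [0.4536 0.1075 0.07  ]
unit corner z=.07 [0.6537 0.2319 0.07  ]
unit corner z=.07 [0.6577 0.0975 0.07  ]
unit corner z=.07 [0.4491 0.2268 0.07  ]
unit corner z=.07 [0.4543 0.0871 0.07  ]
grip top ends (array([ 0.5167, -0.1663,  0.0862]), [1.3689844792205934, 1.3689844792205113]) (array([ 0.5177, -0.2176,  0.0819]), [0.5809655413265352, 0.5809655413264437])
cover far corners (array([ 0.5846, -0.1368,  0.0831]), [1.8402317601450375, 1.8402317601449698]) (array([ 0.5882, -0.2394,  0.0771]), [0.8323540851621625, 0.8323540851621476])
```

Candidates for the cover are the large cover with its grip at top (391,223), and the small flat look-alike at top (385,158). I take the large one on the blue rest. Next is a look from the wrist over the unit.

```bash
cat >> h.py <<'E'
np.set_printoptions(precision=4,suppress=True)
def here():
    s=bot.sense();return s["tcp_pos"],R.from_euler('xyz',s["orientation"])
def plan(p1,r1,n,g=0,start=None):
    """n rows from the current (or given) pose to world pose (p1, Rotation r1)"""
    p0,r0=start if start else here()
    w=(r0.inv()*r1).as_rotvec(); 
    for i in range(n):
        ri=r0*R.from_rotvec(w*i/n)
        d=ri.inv().apply((np.array(p1)-p0)/n)*1e3
        print([g]+[round(float(v),1) for v in d]+[round(float(v),2) for v in np.degrees(w/n)])
def down(yawdeg,tilt=0):
    "tool down, tool y along yaw-90; tilt: turns about world y-ish axis of that heading"
    return R.from_euler('xyz',[180,0,yawdeg],degrees=True)
E
python3 - <<'E'
from h import *
plan([.56,.17,.25],down(92.3),10)
E
```

```text
[0, -45.9, -21.1, 0.6, -0.01, 0.0, 6.62]
[0, -48.0, -15.7, 0.6, -0.01, 0.0, 6.62]
[0, -49.5, -10.1, 0.6, -0.01, 0.0, 6.62]
[0, -50.3, -4.3, 0.6, -0.01, 0.0, 6.62]
[0, -50.5, 1.6, 0.6, -0.01, 0.0, 6.62]
[0, -50.0, 7.4, 0.6, -0.01, 0.0, 6.62]
[0, -48.8, 13.1, 0.6, -0.01, 0.0, 6.62]
[0, -47.0, 18.6, 0.6, -0.01, 0.0, 6.62]
[0, -44.5, 23.9, 0.6, -0.01, 0.0, 6.62]
[0, -41.5, 28.9, 0.6, -0.01, 0.0, 6.62]
```

Emit:
step_arm([
  [0,-46,-21,0.5,0,0,6.6],
  [0,-48,-16,0.5,0,0,6.6],
  [0,-49.5,-10,0.5,0,0,6.6],
  [0,-50,-4,0.5,0,0,6.6],
  [0,-50.5,1.5,0.5,0,0,6.6],
  [0,-50,7.5,0.5,0,0,6.6],
  [0,-49,13,0.5,0,0,6.6],
  [0,-47,18.5,0.5,0,0,6.6],
  [0,-44.5,24,0.5,0,0,6.6],
  [0,-41.5,29,0.5,0,0,6.6],
])

```text
clock: 1.4
tcp_pos: [0.5624, 0.1565, 0.2471]
orientation: [-3.137, 0.002, 1.585]
force: [0.5, 0.6, 0.8]
opening: 0.0853
```

```bash
cat >> h.py <<'E'
import json
def wsnap(tag):
    s=bot.sense();im=imaging.snapshot("wrist");cv2.imwrite(f"pics/w_{tag}.png",cv2.convertScaleAbs(im,alpha=1.4))
    json.dump([list(s["tcp_pos"]),list(s["orientation"])],open(f"pics/w_{tag}.json","w"));print(tag,s["clock"],s["tcp_pos"],s["orientation"])
def wray(tag,uv):
    t,o=json.load(open(f"pics/w_{tag}.json"));return ray("wrist",uv,np.array(t),np.array(o))
E
python3 -c "
from h import *
wsnap('u1')"
```

```text
u1 1.4 [0.5624 0.1565 0.2471] [-3.1371  0.0025  1.5846]
```

View pics/w_u1.png

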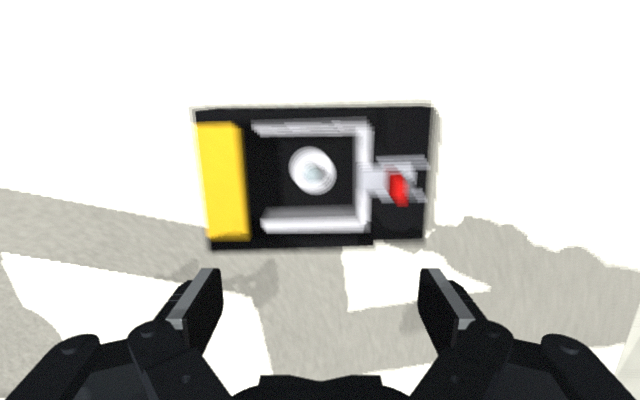

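Emit:
step_arm([
  [0,0,0,0,0,0,0],
  [0,0,0,0,0,0,0],
])

```text
clock: 1.7
tcp_pos: [0.5665, 0.1505, 0.2456]
orientation: [-3.138, 0.007, 1.575]
force: [0.4, 0.3, -0.3]
opening: 0.0854
```

```bash
python3 -c "
from h import *
wsnap('u2')"; python3 - <<'E'
from h import *
crop(cv2.imread("pics/w_u2.png"),180,85,450,275,2.9,"pics/w_u2c.png")
E
```

```text
u2 1.7 [0.5665 0.1505 0.2456] [-3.1382  0.0067  1.5748]
```

Emit:
step_arm([
  [0,-40,0,10,0,0,0],
  [0,-40,0,10,0,0,0],
  [0,0,0,0,0,0,0],
  [0,0,0,0,0,0,0],
  [0,0,0,0,0,0,0],
])

```text
clock: 2.38
tcp_pos: [0.564, 0.0759, 0.2268]
orientation: [-3.139, 0.005, 1.588]
force: [-0.1, -0.7, -0.1]
opening: 0.085
```

```bash
python3 -c "
from h import *
wsnap('u3')"; python3 - <<'E'
from h import *
crop(cv2.imread("pics/w_u3.png"),170,0,470,200,2.6,"pics/w_u3c.png")
E
```

```text
u3 2.375 [0.564  0.0759 0.2268] [-3.1388  0.0049  1.5879]
```

View pics/w_u2c.png

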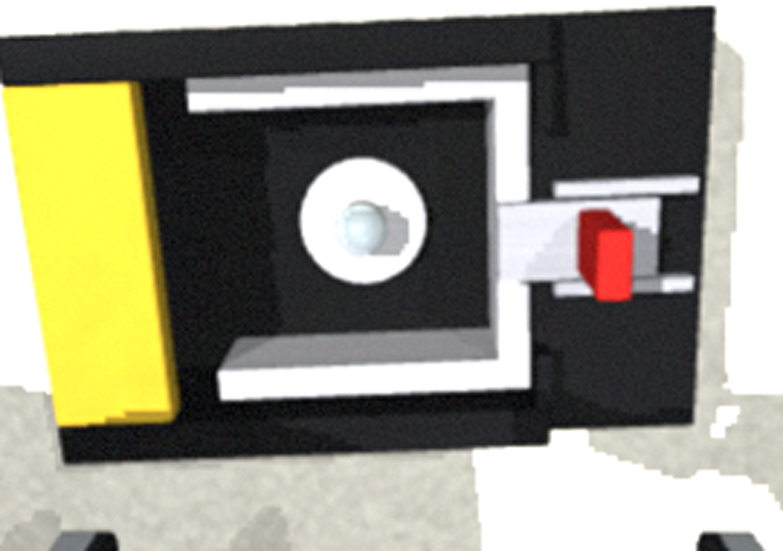

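View pics/w_u3c.png

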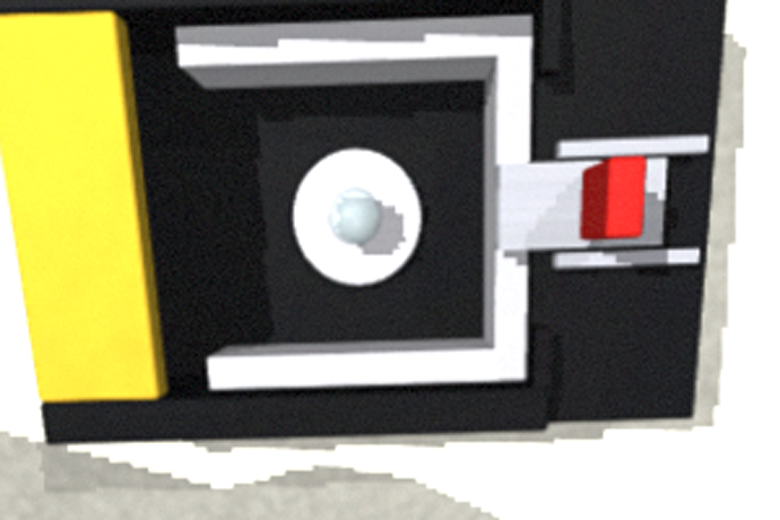

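```bash
cat > m.py <<'E'
from h import *
a=lambda x,y:wray('u2',(180+x/2.9,85+y/2.9)); b=lambda x,y:wray('u3',(170+x/2.6,0+y/2.6))
P={}
for n,p,q in [("tabtop",(615,264),(627,197)),("lip top in +y",(137,83),(119,12)),("lip top in -y",(168,415),(157,398)),
 ("ledge -y outer far",(529,388),(525,381)),("ledge -y inner far",(497,358),(495,345)),("ledge +y inner far",(488,101),(495,58)),
 ("ledge -y inner near",(234,370),(208,357)),("ledge -y outer near",(219,400),(210,388)),("ledge +y inner near",(188,110),(180,66))]:
    x,e=tri(a(*p),b(*q));P[n]=x;print(n,x,np.round(e,2))
d=P["lip top in +y"]-P["lip top in -y"];print("yaw lip",np.degrees(np.arctan2(-d[0],d[1])),np.linalg.norm(d))
d=P["ledge -y outer far"]-P["ledge -y outer near"];print("yaw ledge",np.degrees(np.arctan2(d[1],d[0])),np.linalg.norm(d))
E
python3 m.py
```

```text
tabtop [0.622  0.1685 0.0994] [0.1 0.1]
lip top in +y [0.486  0.2146 0.071 ] [0.49 0.49]
lip top in -y [0.4857 0.1077 0.061 ] [0.3 0.3]
ledge -y outer far [0.6063 0.1138 0.0499] [0.02 0.02]
ledge -y inner far [0.595  0.1258 0.0539] [0.24 0.24]
ledge +y inner far [0.59   0.2088 0.0527] [0.71 0.71]
ledge -y inner near [0.504  0.1204 0.0528] [2.52 2.52]
ledge -y outer near [0.5013 0.1101 0.0531] [0.33 0.33]
ledge +y inner near [0.4964 0.2055 0.0499] [0.32 0.32]
yaw lip -0.18289259729473228 0.10731381503068656
yaw ledge 2.043653904842861 0.10515837048281965
```

```bash
cat > fit.py <<'E'
from h import *
from scipy.optimize import least_squares
def A(x,y): return ('u2',180+x/2.9,85+y/2.9)
def B(x,y): return ('u3',170+x/2.6,y/2.6)
# model in bay_seat frame (mm), observations
M=[((-49.5,53,20),A(137,83)),((-49.5,53,20),B(119,12)),((-49.5,-53,20),A(168,418)),((-49.5,-53,20),B(156,399)),
((67.5,-53,0),A(529,388)),((67.5,-53,0),B(525,381)),((57.5,-43,0),A(497,358)),((57.5,-43,0),B(495,345)),
((57.5,43,0),A(488,101)),((57.5,43,0),B(496,58)),((-37.5,-43,0),B(208,357)),((-37.5,-53,0),A(219,400)),((-37.5,-53,0),B(210,388)),
((-37.5,43,0),A(188,110)),((-37.5,43,0),B(178,67)),((-87.5,-53,20),A(60,426)),((-87.5,53,20),A(4,86)),((-87.5,-53,20),B(40,403)),
((120,67,7),A(714,8)),((120,-67,7),A(692,423)),((120,-67,7),B(692,416))]
poses={t:json.load(open(f"pics/w_{t}.json")) for t in('u2','u3')}
def res(p,full=False):
    Rz=R.from_euler('z',p[3]);out=[]
    for m,(t,u,v) in M:
        X=Rz.apply(np.array(m)/1e3)+p[:3]
        out.append(proj("wrist",X,np.array(poses[t][0]),np.array(poses[t][1]))[0]-[u,v])
    return np.array(out) if full else np.ravel(out)
s=least_squares(res,[.536,.164,.05,.035],loss='soft_l1')
print(s.x,"yaw",np.degrees(s.x[3]));print(np.round(res(s.x,True),1).tolist())
tab=np.array([.622,.1685,.0994]);print("tab in bay",R.from_euler('z',-s.x[3]).apply(tab-s.x[:3])*1e3)
E
python3 fit.py
```

```text
[0.5363 0.1641 0.0495 0.0461] yaw 2.643698680594272
[[-2.0, -0.4], [-0.9, 0.1], [2.0, 1.1], [1.7, -0.1], [-0.2, -0.6], [-0.2, -0.6], [0.6, 0.5], [-0.1, 1.8], [2.6, -1.2], [0.7, -0.5], [0.2, 0.4], [1.1, -0.8], [0.5, 0.1], [1.0, 0.1], [1.1, -0.1], [-1.1, -0.1], [-1.3, 0.4], [-0.2, -0.4], [-1.7, -1.0], [-1.8, 1.2], [-2.2, 1.6]]
tab in bay [85.7833  0.397  49.9195]
```

```bash
python3 - <<'E'
from h import *
plan([.622,.1685,.14],down(92.5),4)
print(here()[0], bot.sense()["orientation"])
E
```

```text
[0, 23.0, 14.9, 21.6, -0.04, 0.07, -0.38]
[0, 22.9, 15.1, 21.6, -0.04, 0.07, -0.38]
[0, 22.7, 15.2, 21.6, -0.04, 0.07, -0.38]
[0, 22.6, 15.4, 21.7, -0.04, 0.07, -0.38]
[0.564  0.076  0.2269] [-3.1388  0.0048  1.588 ]
```

Emit:
step_arm([
  [0,23,15,21.5,0,0.1,-0.4],
  [0,23,15,21.5,0,0.1,-0.4],
  [0,23,15,21.5,0,0,-0.4],
  [0.3,22.5,15.5,21.5,0,0,-0.4],
  [0.3,0,0,0,0,0,0],
  [0.3,0,0,0,0,0,0],
])

```text
clock: 3.18
tcp_pos: [0.6242, 0.1764, 0.1408]
orientation: [3.139, 0.001, 1.623]
force: [-0.2, -0.1, 0.1]
opening: 0.0598
```

```bash
python3 - <<'E'
from h import *
print(bot.sense()['opening'])
plan([.622,.1685,.092],down(92.5),3)
print(here()[0], bot.sense()["orientation"])
E
```

```text
0.05984921783530234
[0, -2.6, -0.9, 16.3, 0.04, 0.02, 0.17]
[0, -2.6, -0.9, 16.3, 0.04, 0.02, 0.17]
[0, -2.6, -0.9, 16.3, 0.04, 0.02, 0.17]
[0.6242 0.1764 0.1408] [3.1393 0.0012 1.6232]
```

Emit:
step_arm([
  [0.3,-7.5,-2,0,0,0,0.4],
  [0.3,0,0,0,0,0,0],
  [0.3,0,0,16,0,0,0],
  [0.3,0,0,16,0,0,0],
  [0.3,0,0,10,0,0,0],
  [0.3,0,0,0,0,0,0],
])

```text
clock: 3.92
tcp_pos: [0.6222, 0.1662, 0.0976]
orientation: [3.138, 0.001, 1.613]
force: [-0.4, 0.0, -0.0]
opening: 0.0595
```

```bash
python3 - <<'E'
from h import *
plan([.622,.1685,.092],down(92.5),1)
print(here()[0], bot.sense()["orientation"])
E
```

```text
[0, 2.4, -0.1, 5.6, 0.21, 0.08, -0.08]
[0.6222 0.1662 0.0976] [3.138  0.0014 1.6131]
```

Now descend the last bit, close gently and look.

Emit:
step_arm([
  [0.3,2,0,5,0.2,0,0],
  [0.9,0,0,0,0,0,0],
  [0.9,0,0,0,0,0,0],
  [0.9,0,0,0,0,0,0],
  [0.9,0,0,0,0,0,0],
], grip_force=30)

```text
clock: 4.55
tcp_pos: [0.6227, 0.1687, 0.0929]
orientation: [3.14, 0.001, 1.614]
force: [1.3, 0.5, -1.4]
opening: 0.0098
```

```bash
python3 -c "
from h import *
wsnap('t1')"
```

```text
t1 4.55 [0.6227 0.1687 0.0929] [3.1405 0.0014 1.6139]
```

View pics/w_t1.png

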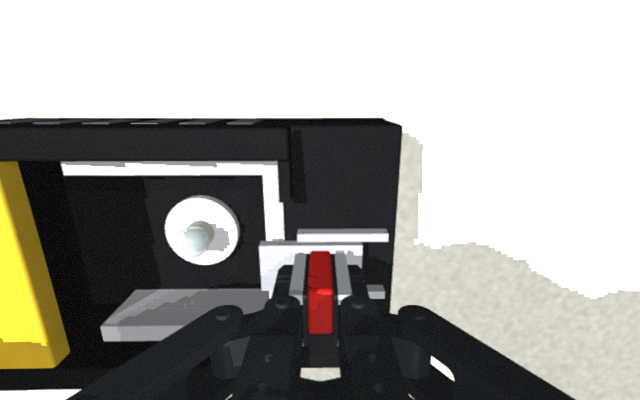

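The tab is held between the pads at pixel (320,290) with a 9.8 mm opening. Next I draw it back.

Emit:
step_arm([
  [0.9,0,5,0,0,0,0],
  [0.9,0,5,0,0,0,0],
  [0.9,0,3,0,0,0,0],
  [0.9,0,1,0,0,0,0],
])

```text
clock: 5.1
tcp_pos: [0.6364, 0.1693, 0.0928]
orientation: [-3.14, 0.001, 1.614]
force: [-2.7, -0.3, 0.3]
opening: 0.0094
```

Emit:
step_arm([
  [0.9,0,2.5,0,0,0,0],
  [0.9,0,2.5,0,0,0,0],
  [0.9,0,2.5,0,0,0,0],
])

```text
clock: 5.48
tcp_pos: [0.6382, 0.1694, 0.0927]
orientation: [-3.129, 0.002, 1.615]
force: [-10.3, -1.3, 6.5]
opening: 0.0098
```

Emit:
step_arm([
  [0.3,0,0,0,0,0,0],
  [0.3,0,0,0,0,0,0],
  [0.3,0,0,-25,0,0,0],
  [0,0,0,-40,0,0,0],
  [0,0,0,-40,0,0,0],
  [0,0,0,-20,0,0,0],
  [0,0,0,0,0,0,0],
])

```text
clock: 6.35
tcp_pos: [0.6437, 0.1696, 0.2216]
orientation: [-3.137, 0.001, 1.613]
force: [-0.4, -0.2, -0.8]
opening: 0.0857
```

```bash
python3 - <<'E'
from h import *
wsnap('u4')
plan([.50,-.16,.26],down(91),9)
E
```

```text
u4 6.35 [0.6437 0.1696 0.2216] [-3.1368  0.0014  1.613 ]
[0, -35.9, -17.5, -4.2, -0.04, 0.01, 0.16]
[0, -36.0, -17.4, -4.2, -0.04, 0.01, 0.16]
[0, -36.0, -17.3, -4.3, -0.04, 0.01, 0.16]
[0, -36.1, -17.2, -4.3, -0.04, 0.01, 0.16]
[0, -36.1, -17.1, -4.3, -0.04, 0.01, 0.16]
[0, -36.1, -17.0, -4.3, -0.04, 0.01, 0.16]
[0, -36.2, -16.9, -4.3, -0.04, 0.01, 0.16]
[0, -36.2, -16.8, -4.4, -0.04, 0.01, 0.16]
[0, -36.3, -16.6, -4.4, -0.04, 0.01, 0.16]
```

View pics/w_u4.png

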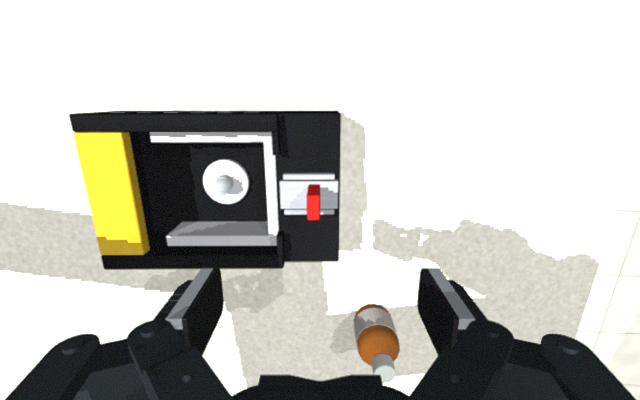

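The bolt now ends clear of the far ledge at (280,195), with the tab at (313,202). The latch is back, so I go to the stand.

Emit:
step_arm([
  [0,-36,-17.5,-4,0,0,0.2],
  [0,-36,-17.5,-4,0,0,0.2],
  [0,-36,-17.5,-4,0,0,0.2],
  [0,-36,-17,-4,0,0,0.2],
  [0,-36,-17,-4,0,0,0.2],
  [0,-36,-17,-4,0,0,0.2],
  [0,-36,-17,-4,0,0,0.2],
  [0,-36,-17,-4,0,0,0.2],
  [0,-20,-10,-4,0,0,0],
  [0,0,0,0,0,0,0],
  [0,0,0,0,0,0,0],
])

```text
clock: 7.78
tcp_pos: [0.4953, -0.1503, 0.241]
orientation: [-3.114, -0.002, 1.584]
force: [-0.2, -0.6, -0.2]
opening: 0.0855
```

```bash
python3 -c "
from h import *
wsnap('c1')"
```

```text
c1 7.775 [ 0.4953 -0.1503  0.241 ] [-3.1143 -0.0023  1.5843]
```

Emit:
step_arm([
  [0,-30,15,0,0,0,0],
  [0,-30,15,0,0,0,0],
  [0,-10,0,0,0,0,0],
  [0,0,0,0,0,0,0],
  [0,0,0,0,0,0,0],
])

```text
clock: 8.45
tcp_pos: [0.5276, -0.2155, 0.2378]
orientation: [-3.111, -0.006, 1.593]
force: [-0.8, -0.7, -0.4]
opening: 0.0855
```

```bash
python3 -c "
from h import *
wsnap('c2')"
```

```text
c2 8.45 [ 0.5276 -0.2155  0.2378] [-3.1113 -0.006   1.5927]
```

View pics/w_c1.png

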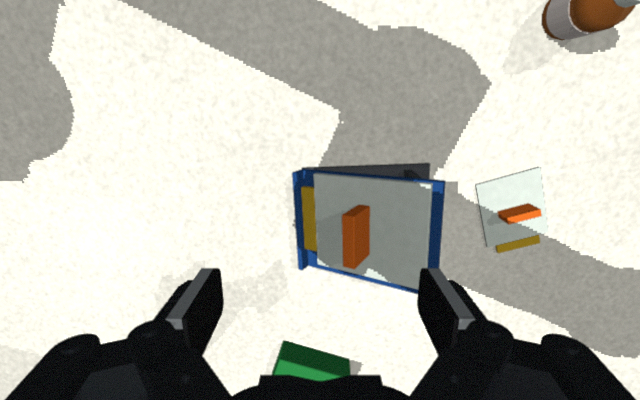

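View pics/w_c2.png

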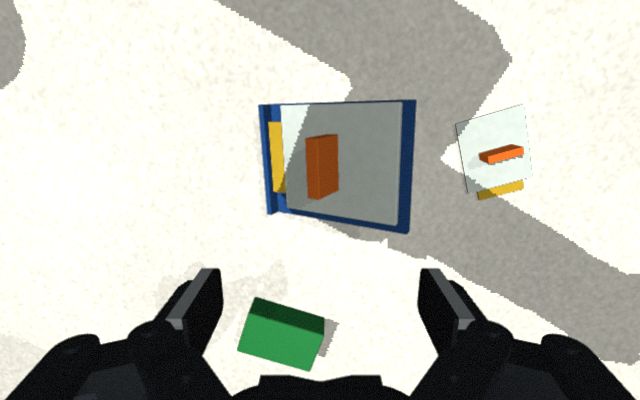

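```bash
python3 - <<'E'
from h import *
crop(cv2.imread("pics/w_c1.png"),280,150,460,300,4.3,"pics/w_c1c.png")
crop(cv2.imread("pics/w_c2.png"),250,85,430,240,3.8,"pics/w_c2c.png")
E
```

```text
(no output)
```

View pics/w_c1c.png

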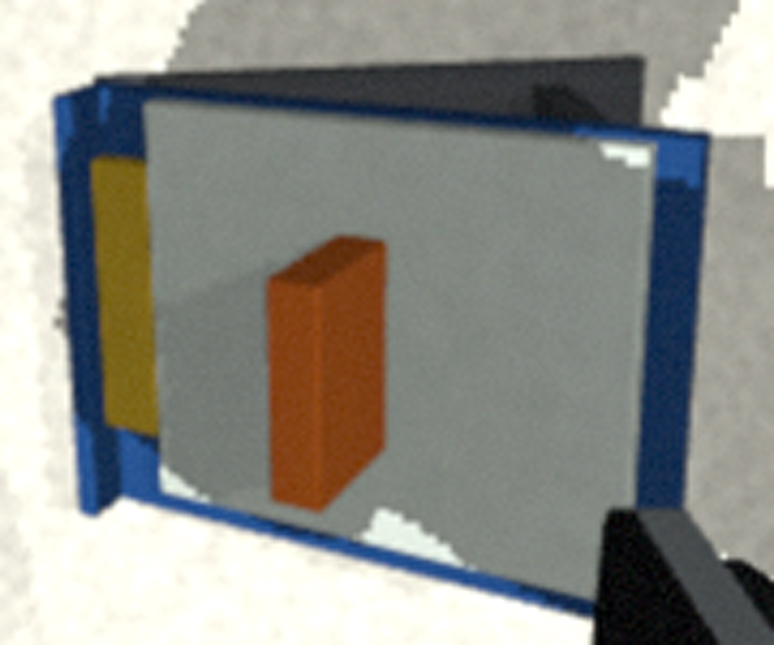

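View pics/w_c2c.png

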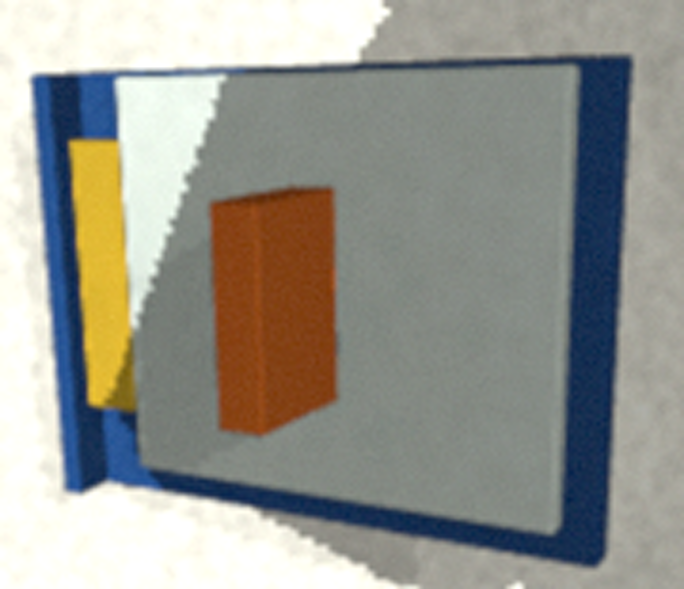

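```bash
cat > fitc.py <<'E'
from h import *
from scipy.optimize import least_squares
def A(x,y): return ('c1',280+x/4.3,150+y/4.3)
def B(x,y): return ('c2',250+x/3.8,85+y/3.8)
M=[((0,35,0),A(92,157)),((0,-35,0),A(105,425)),((16,50,0),A(144,101)),((16,-50,0),A(160,490)),((131,50,0),A(654,146)),
((65.5,25,34),A(268,280)),((77.5,25,34),A(320,284)),((77.5,-25,34),A(321,510)),((65.5,-25,34),A(272,499)),((77.5,25,0),A(385,241)),((77.5,-25,0),A(384,448)),((65.5,25,0),A(337,237)),
((0,35,0),B(69,140)),((0,-35,0),B(90,404)),((16,50,0),B(116,77)),((16,-50,0),B(140,467)),((131,50,0),B(580,65)),((131,-50,0),B(560,533)),
((65.5,25,34),B(212,202)),((77.5,25,34),B(260,199)),((77.5,-25,34),B(262,434)),((65.5,-25,34),B(219,430)),((77.5,25,0),B(332,188)),((77.5,-25,0),B(337,402))]
poses={t:json.load(open(f"pics/w_{t}.json")) for t in('c1','c2')}
def res(p,full=False):
    Rz=R.from_rotvec(p[3:]);out=[]
    for m,(t,u,v) in M:
        X=Rz.apply(np.array(m)/1e3)+p[:3]
        out.append(proj("wrist",X,np.array(poses[t][0]),np.array(poses[t][1]))[0]-[u,v])
    return np.array(out) if full else np.ravel(out)
s=least_squares(res,[.45,-.19,.03,0,-.52,0],loss='soft_l1')
Rc=R.from_rotvec(s.x[3:])
print(s.x[:3],"euler xyz",Rc.as_euler('xyz',degrees=True));print(np.round(res(s.x,True),1).tolist())
print("grip",Rc.apply([.0715,0,.017])+s.x[:3],"axes\n",Rc.as_matrix())
print("corner pts z",Rc.apply([.131,0,0])+s.x[:3])
for g in [(.0655,0,.034),(.0775,0,.034)]:print(Rc.apply(g)+s.x[:3])
E
python3 fitc.py
```

```text
[ 0.4698 -0.1942  0.0218] euler xyz [ -0.2832 -29.6508   2.9696]
[[-0.4, 0.2], [-0.1, -0.1], [-0.0, 0.1], [0.0, 0.3], [-0.7, 0.3], [-0.3, -1.0], [0.2, -0.0], [0.3, 0.7], [-0.3, 0.3], [1.1, -0.9], [0.8, 0.2], [0.4, -1.5], [0.2, -0.1], [-0.4, 0.4], [-0.0, -0.1], [-0.3, -0.2], [-1.8, 0.0], [-1.8, 0.6], [-0.3, -0.5], [-0.2, 0.8], [1.0, 0.6], [0.2, -0.1], [1.6, -0.3], [0.8, -0.4]]
grip [ 0.5235 -0.1913  0.072 ] axes
 [[ 0.8679 -0.0494 -0.4943]
 [ 0.045   0.9988 -0.0207]
 [ 0.4947 -0.0043  0.869 ]]
corner pts z [ 0.5835 -0.1883  0.0866]
[ 0.5098 -0.1919  0.0838]
[ 0.5203 -0.1914  0.0897]
```

```bash
cat >> h.py <<'E'
Cv=np.array([[0,1,0],[1,0,0],[0,0,-1.]])  # cover<->tool axes
def toolrot(Rc): return R.from_matrix(Rc.as_matrix()@Cv)
def coverR(pitch,yaw): return R.from_euler('xyz',[0,-pitch,yaw],degrees=True)
tip_c=np.array([.4698,-.1942,.0218])  # cover tongue end, top-face level
Rc0=R.from_euler('xyz',[-.28,-29.65,2.97],degrees=True)
E
python3 - <<'E'
from h import *
p=Rc0.apply([.0715,0,.029])+tip_c; pre=Rc0.apply([.0715,0,.090])+tip_c
print(p,pre)
plan(pre,toolrot(Rc0),5,0.3)
E
```

```text
[ 0.5175 -0.1916  0.0824] [ 0.4874 -0.1928  0.1354]
[0.3, 4.6, -7.3, 20.7, -6.28, -0.04, -0.34]
[0.3, 4.6, -9.5, 19.8, -6.28, -0.04, -0.34]
[0.3, 4.7, -11.6, 18.7, -6.28, -0.04, -0.34]
[0.3, 4.8, -13.5, 17.3, -6.28, -0.04, -0.34]
[0.3, 4.9, -15.3, 15.7, -6.28, -0.04, -0.34]
```

Emit:
step_arm([
  [0.3,4.5,-7.5,20,-6.3,0,-0.3],
  [0.3,4.5,-9.5,20,-6.3,0,-0.3],
  [0.3,4.5,-11.5,18.5,-6.3,0,-0.3],
  [0.3,4.5,-13.5,15,-6.3,0,-0.3],
  [0.3,5,-15,5,-6.3,0,-0.3],
  [0.3,0,0,0,0,0,0],
  [0.3,0,0,0,0,0,0],
])

```text
clock: 9.38
tcp_pos: [0.4814, -0.1865, 0.1463]
orientation: [2.606, 0.001, 1.625]
force: [0.4, -0.5, -0.0]
opening: 0.0597
```

```bash
python3 - <<'E'
from h import *
pre=Rc0.apply([.0715,0,.090])+tip_c
plan(pre,toolrot(Rc0),1,0.3)
E
```

```text
[0.3, -6.6, -0.8, 12.3, 1.06, -0.32, 0.16]
```

Emit:
step_arm([
  [0.3,-6.5,-1,12,1,-0.3,0],
  [0.3,0,0,15,0,0,0],
  [0.3,0,0,15,0,0,0],
  [0.3,0,0,8,0,0,0],
  [0.3,0,0,0,0,0,0],
  [0.3,0,0,0,0,0,0],
])

```text
clock: 10.12
tcp_pos: [0.5215, -0.201, 0.1095]
orientation: [2.614, 0.02, 1.626]
force: [-0.6, 0.0, -0.2]
opening: 0.0597
```

```bash
python3 - <<'E'
from h import *
p=Rc0.apply([.0715,0,.029])+tip_c
plan(p,toolrot(Rc0),1,0.3)
wsnap('g1')
E
```

```text
[0.3, 10.1, -16.5, 21.5, 0.59, 0.59, 0.72]
g1 10.125 [ 0.5215 -0.201   0.1095] [2.6139 0.0195 1.626 ]
```

View pics/w_g1.png

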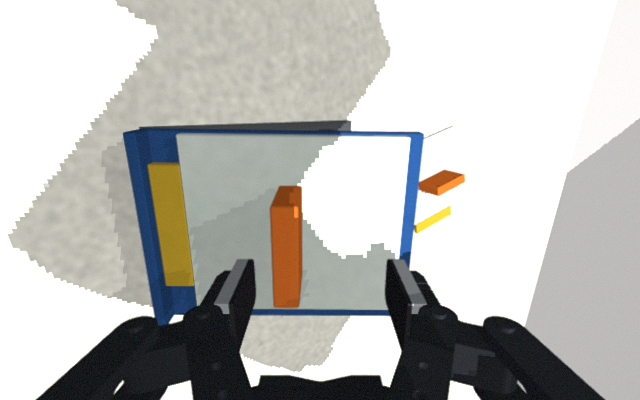

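Emit:
step_arm([
  [0.3,10,-16,0,0.6,0.6,0.7],
  [0.3,0,0,0,0,0,0],
  [0.3,0,0,0,0,0,0],
])

```text
clock: 10.55
tcp_pos: [0.5053, -0.1912, 0.1012]
orientation: [2.625, 0.004, 1.619]
force: [0.4, 0.3, -0.7]
opening: 0.0599
```

```bash
python3 - <<'E'
from h import *
p=Rc0.apply([.0715,0,.029])+tip_c
plan(p,toolrot(Rc0),1,0.3)
E
```

```text
[0.3, -0.9, 1.3, 22.4, -0.05, -0.01, -0.06]
```

Emit:
step_arm([
  [0.3,-1,1,9,0,0,0],
  [0.3,0,0,0,0,0,0],
  [0.3,0,0,8,0,0,0],
  [0.3,0,0,0,0,0,0],
  [0.3,0,0,0,0,0,0],
])

```text
clock: 11.18
tcp_pos: [0.5156, -0.1921, 0.0859]
orientation: [2.625, 0.004, 1.619]
force: [-0.5, -0.4, 0.1]
opening: 0.0595
```

```bash
python3 - <<'E'
from h import *
p=Rc0.apply([.0715,0,.029])+tip_c
plan(p,toolrot(Rc0),1,0.3)
E
```

```text
[0.3, 0.4, -0.1, 4.0, -0.03, 0.0, -0.05]
```

Emit:
step_arm([
  [0.3,0.5,0,3.5,0,0,0],
  [0.3,0,0,0,0,0,0],
  [0.9,0,0,0,0,0,0],
  [0.9,0,0,0,0,0,0],
  [0.9,0,0,0,0,0,0],
  [0.9,0,0,0,0,0,0],
], grip_force=70)

```text
clock: 11.92
tcp_pos: [0.5181, -0.1919, 0.0836]
orientation: [2.623, 0.005, 1.62]
force: [-0.3, 0.1, -1.4]
opening: 0.0109
```

```bash
python3 - <<'E'
from h import *
p=Rc0.apply([.0715,0,.029])+tip_c
plan(p,toolrot(Rc0),1,0.3)
wsnap('g2')
print(bot.sense()['force'],bot.sense()['wrist_torque'])
E
```

```text
[0.3, 0.3, -1.1, 0.8, 0.07, 0.04, -0.02]
g2 11.925 [ 0.5181 -0.1919  0.0836] [2.6228 0.0048 1.6195]
[-0.3566 -1.0049 -0.0414] [-0.0148  0.3636  0.008 ]
```

View pics/w_g2.png

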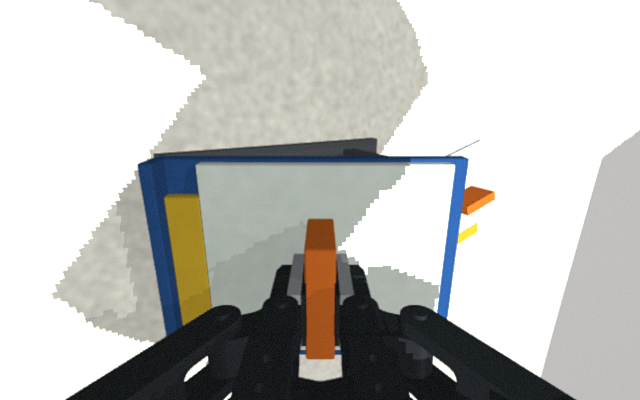

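The rib is held centred at (320,290). Next I lift off along the slope normal.

Emit:
step_arm([
  [0.9,0,0,-10,0,0,0],
  [0.9,0,0,-15,0,0,0],
  [0.9,0,0,-20,0,0,0],
  [0.9,0,-10,-30,0,0,0],
  [0.9,0,-10,-30,0,0,0],
  [0.9,0,0,0,0,0,0],
  [0.9,0,0,0,0,0,0],
])

```text
clock: 12.85
tcp_pos: [0.4422, -0.1929, 0.1656]
orientation: [2.631, 0.002, 1.618]
force: [-0.2, 0.3, -1.7]
opening: 0.0112
```

```bash
python3 - <<'E'
from h import *
wsnap('g3')
s=bot.sense();print(s['force'],s['wrist_torque'],s['opening'],s['joint_positions'])
E
```

```text
g3 12.85 [ 0.4422 -0.1929  0.1656] [2.6314 0.0018 1.6181]
[ 0.0953  0.3245 -2.026 ] [-0.0293  0.6108  0.0296] 0.010875813053382253 [-0.7567 -0.0403 -0.8069  0.4333  0.3583  0.8339]
```

View pics/w_g3.png

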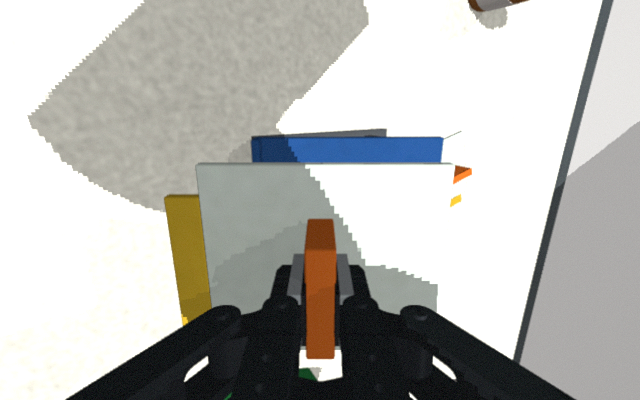

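```bash
python3 - <<'E'
from h import *
crop(cv2.imread("pics/w_g3.png"),150,140,470,370,2.4,"pics/w_g3c.png")
t,o=json.load(open("pics/w_g3.json"));Rt=R.from_euler('xyz',o);Rc=R.from_matrix(Rt.as_matrix()@Cv)
for off in ([71.5,-.3,29.8],[72.6,-.3,29.8]):
    P=[np.array(t)+Rc.apply((np.array(m)-off)/1e3) for m in [(16,50,0),(131,50,0),(0,35,0),(65.5,25,34),(77.5,25,34),(65.5,25,0)]]
    print(np.round((proj("wrist",np.array(P),np.array(t),np.array(o))-[150,140])*2.4,0).tolist())
E
```

```text
[[114.0, 57.0], [736.0, 57.0], [38.0, 135.0], [376.0, 258.0], [454.0, 258.0], [383.0, 184.0]]
[[108.0, 57.0], [730.0, 57.0], [32.0, 135.0], [369.0, 258.0], [446.0, 258.0], [377.0, 184.0]]
```

View pics/w_g3c.png

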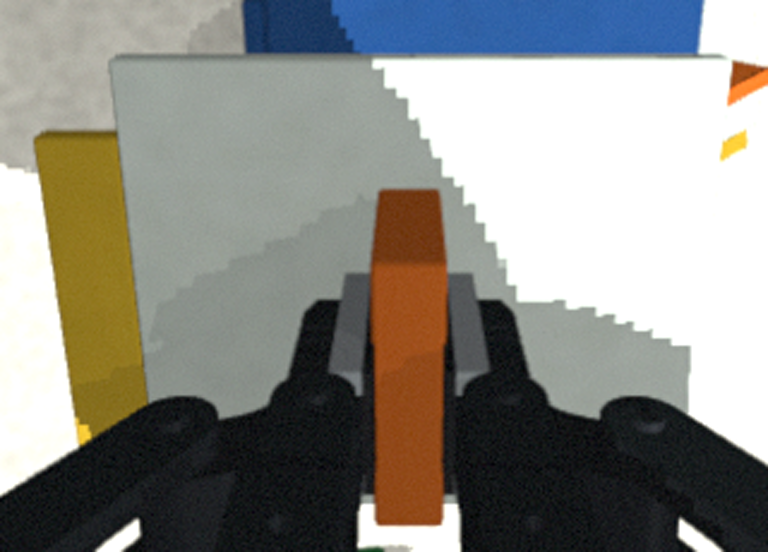

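```bash
cat >> h.py <<'E'
bay=np.array([.5373,.1645,.0500]);yawB=2.5
OFF=np.array([71.5,-.3,30.])
def cover_target(th,tx,tz,ty=0):
    "tool pose so that the tongue-end top line sits at (tx,ty,tz) mm in bay frame, pitch th deg"
    Rc=coverR(th,yawB)
    return bay+R.from_euler('z',yawB,degrees=True).apply(np.array([tx,ty,tz])/1e3)+Rc.apply(OFF/1e3), toolrot(Rc)
def cover_now():
    p,r=here();Rc=R.from_matrix(r.as_matrix()@Cv)
    tip=R.from_euler('z',-yawB,degrees=True).apply(p-Rc.apply(OFF/1e3)-bay)*1e3
    e=Rc.as_euler('xyz',degrees=True);s=bot.sense()
    print("clock %.2f tip(bay mm)"%s["clock"],np.round(tip,1),"th %.2f yaw %.2f roll %.2f"%(-e[1],e[2],e[0]),"F",np.round(s["force"],1),"M",np.round(s["wrist_torque"],2),"open",round(s["opening"]*1e3,1))
def ins(th,gap,depth):
    "tip with top face gap mm under lip edge, tongue end at tx=-66+depth*cos"
    c,s_=np.cos(np.radians(th)),np.sin(np.radians(th));
    return -65.7+depth*c, 8-gap/c-16.2*s_/c+depth*s_
E
python3 - <<'E'
from h import *
tx,tz=ins(25,3,27);print(tx,tz)
p,r=cover_target(25,tx,tz+80);print(p)
plan(p,r,10,.9)
cover_now()
E
```

```text
-41.22968975001045 8.546375248000432
[0.5482 0.1647 0.196 ]
[0.9, 35.2, 12.2, 3.3, 0.42, -0.0, 0.02]
[0.9, 35.2, 12.2, 3.2, 0.42, -0.0, 0.02]
[0.9, 35.2, 12.3, 3.1, 0.42, -0.0, 0.02]
[0.9, 35.2, 12.3, 3.0, 0.42, -0.0, 0.02]
[0.9, 35.2, 12.3, 2.9, 0.42, -0.0, 0.02]
[0.9, 35.2, 12.3, 2.8, 0.42, -0.0, 0.02]
[0.9, 35.2, 12.3, 2.7, 0.42, -0.0, 0.02]
[0.9, 35.2, 12.3, 2.6, 0.42, -0.0, 0.02]
[0.9, 35.2, 12.3, 2.5, 0.42, -0.0, 0.02]
[0.9, 35.2, 12.3, 2.5, 0.42, -0.0, 0.02]
clock 12.90 tip(bay mm) [-158.3 -352.7   54.3] th 29.21 yaw 2.78 roll -0.10 F [ 0.1  0.3 -2. ] M [-0.03  0.61  0.03] open 10.9
```

Emit:
step_arm([
  [0.9,20,7,-15,0.4,0,0],
  [0.9,35,12,-5,0.4,0,0],
  [0.9,35,12,3,0.4,0,0],
  [0.9,35,12,3,0.4,0,0],
  [0.9,35,12,3,0.4,0,0],
  [0.9,35,12,3,0.4,0,0],
  [0.9,35,12,3,0.4,0,0],
  [0.9,35,12,3,0.4,0,0],
  [0.9,35,12,3,0.4,0,0],
  [0.9,20,12,3,0.4,0,0],
  [0.9,0,0,0,0,0,0],
  [0.9,0,0,0,0,0,0],
])

```text
clock: 14.4
tcp_pos: [0.5308, 0.1479, 0.2027]
orientation: [2.721, -0.005, 1.626]
force: [0.5, -0.6, -2.3]
opening: 0.0108
```

```bash
python3 - <<'E'
from h import *
cover_now()
tx,tz=ins(25,3,27)
p,r=cover_target(25,tx,tz+60);plan(p,r,3,.9)
print(bot.sense()['joint_positions'])
E
```

```text
clock 14.40 tip(bay mm) [-60.2 -16.4  96.2] th 24.08 yaw 3.03 roll 0.29 F [ 0.5 -0.6 -2.3] M [-0.06  0.51 -0.01] open 10.8
[0.9, 5.2, 1.9, 10.7, -0.31, -0.17, 0.16]
[0.9, 5.3, 1.8, 10.6, -0.31, -0.17, 0.16]
[0.9, 5.3, 1.8, 10.6, -0.31, -0.17, 0.16]
[ 0.1811  0.0483 -0.5818  0.5229 -0.0471  1.6879]
```

Emit:
step_arm([
  [0.9,8,3,12,-0.3,-0.2,0.2],
  [0.9,8,2,12,-0.3,-0.2,0.2],
  [0.9,0,0,0,-0.3,-0.1,0.1],
  [0.9,0,0,0,0,0,0],
])

```text
clock: 14.9
tcp_pos: [0.5437, 0.1638, 0.1795]
orientation: [2.708, 0.001, 1.611]
force: [-0.2, -0.4, -1.7]
opening: 0.0105
```

```bash
python3 - <<'E'
from h import *
cover_now()
tx,tz=ins(25,3,27)
for h in (60,20):
    p,r=cover_target(25,tx,tz+h);plan(p,r,1,.9)
E
```

```text
clock 14.90 tip(bay mm) [-45.9  -0.6  72.3] th 24.86 yaw 2.30 roll -0.03 F [-0.2 -0.4 -1.7] M [ 0.02  0.52 -0.04] open 10.5
[0.9, 0.7, 2.6, 5.1, -0.14, 0.12, -0.18]
[0.9, 0.8, -14.3, 41.4, -0.14, 0.12, -0.18]
```

Emit:
step_arm([
  [0.9,0.7,3,5,0,0,-0.2],
  [0.9,0,-6,13,0,0,0],
  [0.9,0,-6,13,0,0,0],
  [0.9,0,-3,6,0,0,0],
  [0.9,0,0,0,0,0,0],
  [0.9,0,0,0,0,0,0],
])

```text
clock: 15.65
tcp_pos: [0.5513, 0.1643, 0.1423]
orientation: [2.703, 0.002, 1.613]
force: [0.5, -0.2, -0.8]
opening: 0.011
```

```bash
python3 - <<'E'
from h import *
cover_now()
tx,tz=ins(25,3,27)
p,r=cover_target(25,tx,tz);plan(p,r,1,.9)
im=imaging.snapshot("scene");crop(im,340,150,450,290,5.2*.8,"pics/sc1.png")
wsnap('i1')
E
```

```text
clock 15.65 tip(bay mm) [-38.   -0.6  34.8] th 25.15 yaw 2.46 roll -0.11 F [ 0.5 -0.2 -0.8] M [-0.08  0.53  0.03] open 11.0
[0.9, 0.6, -14.0, 22.5, 0.15, 0.12, -0.04]
i1 15.7 [0.5513 0.1643 0.1424] [2.7025 0.0016 1.6129]
```

View pics/sc1.png

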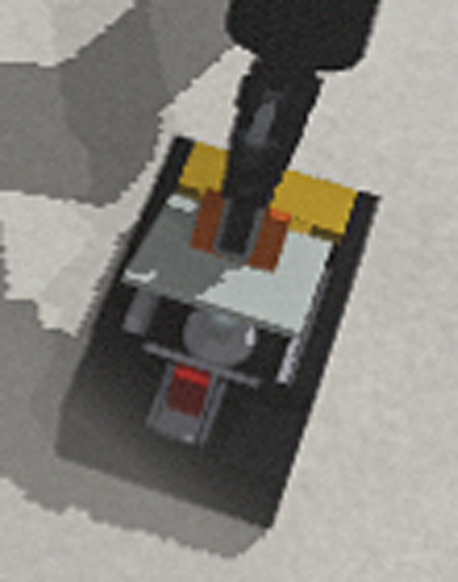

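View pics/w_i1.png

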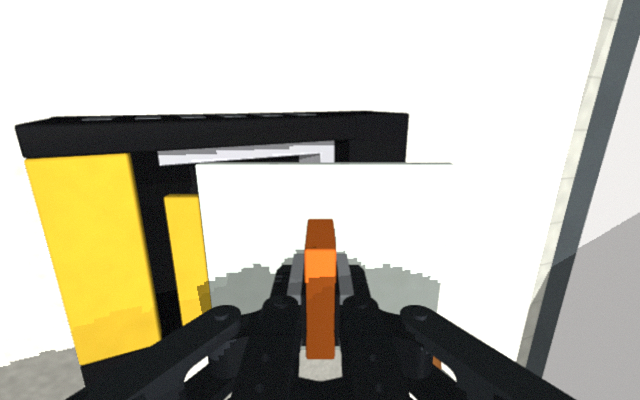

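The tongue's edge at (168,250) lies clear of the lip's inner edge at (145,250), and the plate sits between the walls. I lower on.

Emit:
step_arm([
  [0.9,0.5,-6,9,0,0,0],
  [0.9,0,-5,8,0,0,0],
  [0.9,0,0,0,0,0,0],
  [0.9,0,0,0,0,0,0],
])

```text
clock: 16.25
tcp_pos: [0.5484, 0.1647, 0.1211]
orientation: [2.702, 0.002, 1.613]
force: [-0.1, -0.6, -1.3]
opening: 0.0108
```

```bash
python3 - <<'E'
from h import *
cover_now()
tx,tz=ins(25,3,27)
p,r=cover_target(25,tx,tz);plan(p,r,1,.9)
E
```

```text
clock 16.25 tip(bay mm) [-40.9   0.   13.5] th 25.17 yaw 2.47 roll -0.10 F [-0.1 -0.6 -1.3] M [-0.04  0.55  0.01] open 10.8
[0.9, -0.0, -2.3, 4.6, 0.17, 0.11, -0.03]
```

Emit:
step_arm([
  [0.9,0,-2.5,4.5,0.2,0.1,0],
  [0.9,0,0,0,0,0,0],
  [0.9,0,-6,0,0,0,0],
  [0.9,0,-5,0,0,0,0],
  [0.9,0,0,0,0,0,0],
  [0.9,0,0,0,0,0,0],
])

```text
clock: 17.0
tcp_pos: [0.5375, 0.1643, 0.1112]
orientation: [2.705, -0.0, 1.614]
force: [-0.3, -0.5, -1.8]
opening: 0.0111
```

```bash
python3 - <<'E'
from h import *
cover_now()
tx,tz=ins(25,3,0);print(tx,tz)
p,r=cover_target(25,tx,tz);plan(p,r,1,.9)
wsnap('i2')
E
```

```text
clock 17.00 tip(bay mm) [-51.9   0.1   3.7] th 25.00 yaw 2.47 roll 0.02 F [-0.3 -0.5 -1.8] M [0.02 0.5  0.03] open 11.1
-65.7 -2.864317818998453
[0.9, -0.1, -15.3, 0.2, 0.0, -0.0, -0.03]
i2 17.0 [0.5375 0.1643 0.1112] [ 2.7052 -0.0003  1.6139]
```

View pics/w_i2.png

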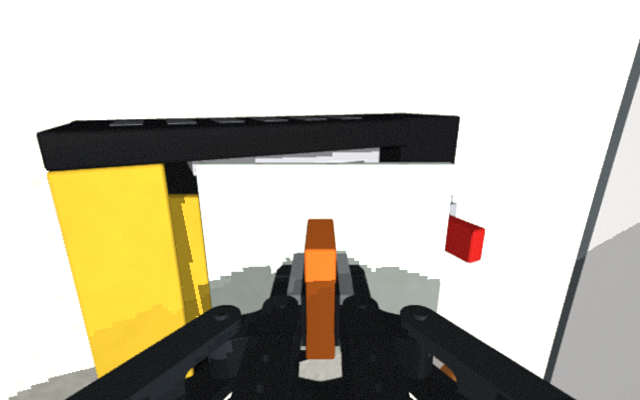

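The tongue's visible strip has shrunk to about x 175–208, so it is passing under the lip. I slide it in further.

Emit:
step_arm([
  [0.9,0,-5,0,0,0,0],
  [0.9,0,-5,0,0,0,0],
  [0.9,0,-2,0,0,0,0],
  [0.9,0,0,0,0,0,0],
  [0.9,0,0,0,0,0,0],
])

```text
clock: 17.68
tcp_pos: [0.5259, 0.1638, 0.1058]
orientation: [2.705, -0.0, 1.614]
force: [0.3, -0.5, -1.2]
opening: 0.0109
```

```bash
python3 - <<'E'
from h import *
cover_now()
tx,tz=ins(25,3,0);print(tx,tz)
p,r=cover_target(25,tx,tz);plan(p,r,1,.9)
E
```

```text
clock 17.68 tip(bay mm) [-63.5   0.2  -1.6] th 25.00 yaw 2.47 roll 0.02 F [ 0.3 -0.5 -1.2] M [-0.05  0.55  0.01] open 10.9
-65.7 -2.864317818998453
[0.9, -0.1, -2.5, 0.2, 0.0, -0.0, -0.03]
```

Emit:
step_arm([
  [0.9,0,-2,0,0,0,0],
  [0.9,0,0,0,0,0,0],
  [0.9,0,0,0,0,0,0],
])

```text
clock: 18.05
tcp_pos: [0.5244, 0.1638, 0.1051]
orientation: [2.705, -0.0, 1.614]
force: [-0.1, -0.0, -1.7]
opening: 0.0109
```

```bash
python3 - <<'E'
from h import *
cover_now()
p0=None
for th in (20,15):
    tx,tz=ins(th,3,0);print(th,tx,tz)
    p,r=cover_target(th,tx,tz);plan(p,r,2,.9,p0);p0=(p,r)
E
```

```text
clock 18.05 tip(bay mm) [-65.    0.2  -2.3] th 25.04 yaw 2.46 roll 0.02 F [-0.1 -0.  -1.7] M [-0.06  0.49  0.01] open 10.9
20 -65.7 -1.0888511125402136
[0.9, -0.1, 1.1, 2.5, 2.52, -0.0, -0.02]
[0.9, -0.1, 1.2, 2.4, 2.52, -0.0, -0.02]
15 -65.7 0.5533945413855639
[0.9, 0.0, 1.5, 2.4, 2.5, 0.0, 0.0]
[0.9, 0.0, 1.6, 2.3, 2.5, 0.0, 0.0]
```

Emit:
step_arm([
  [0.9,0,1,2.5,2.5,0,0],
  [0.9,0,1,2.5,2.5,0,0],
  [0.9,0,0,0,0,0,0],
  [0.9,0,0,0,0,0,0],
])

```text
clock: 18.55
tcp_pos: [0.5281, 0.164, 0.1012]
orientation: [2.793, -0.0, 1.614]
force: [-0.4, 0.6, -2.9]
opening: 0.0106
```

```bash
python3 - <<'E'
from h import *
cover_now()
p0=None
for th in (15,10):
    tx,tz=ins(th,3,0);print(th,tx,tz)
    p,r=cover_target(th,tx,tz);plan(p,r,2,.9,p0);p0=(p,r)
E
```

```text
clock 18.55 tip(bay mm) [-66.2   0.2  -1.4] th 19.95 yaw 2.47 roll 0.02 F [-0.4  0.6 -2.9] M [-0.03  0.47  0.02] open 10.6
15 -65.7 0.5533945413855639
[0.9, -0.1, 1.7, 2.3, 2.48, -0.01, -0.01]
[0.9, -0.1, 1.8, 2.2, 2.48, -0.01, -0.01]
10 -65.7 2.0972230768656326
[0.9, -0.0, 1.4, 2.4, 2.5, -0.0, -0.0]
[0.9, -0.0, 1.5, 2.4, 2.5, -0.0, -0.0]
```

Emit:
step_arm([
  [0.9,0,2,2.5,2.5,0,0],
  [0.9,0,2,2,2.5,0,0],
  [0.9,0,0,0,0,0,0],
  [0.9,0,0,0,0,0,0],
])

```text
clock: 19.05
tcp_pos: [0.5316, 0.1642, 0.0975]
orientation: [2.881, -0.0, 1.615]
force: [0.0, -0.7, -2.0]
opening: 0.0113
```

```bash
python3 - <<'E'
from h import *
cover_now()
p0=None
for th in (10,6):
    tx,tz=ins(th,3,0);print(th,tx,tz)
    p,r=cover_target(th,tx,tz);plan(p,r,2,.9,p0);p0=(p,r)
E
```

```text
clock 19.05 tip(bay mm) [-67.1   0.2   0.1] th 14.93 yaw 2.51 roll 0.01 F [ 0.  -0.7 -2. ] M [-0.04  0.35  0.03] open 11.3
10 -65.7 2.0972230768656326
[0.9, -0.1, 2.1, 2.3, 2.46, -0.01, 0.01]
[0.9, -0.1, 2.2, 2.2, 2.46, -0.01, 0.01]
6 -65.7 3.280786550005492
[0.9, 0.0, 1.1, 1.9, 2.0, 0.0, 0.0]
[0.9, 0.0, 1.1, 1.9, 2.0, 0.0, 0.0]
```

Emit:
step_arm([
  [0.9,0,3,2.5,2.5,0,0],
  [0.9,0,2.5,2,2.5,0,0],
  [0.9,0,0,0,0,0,0],
  [0.9,0,0,0,0,0,0],
])

```text
clock: 19.55
tcp_pos: [0.5359, 0.1645, 0.0939]
orientation: [2.968, 0.0, 1.616]
force: [0.3, -0.5, -0.9]
opening: 0.0108
```

```bash
python3 - <<'E'
from h import *
cover_now()
p0=None
for th in (6,3):
    tx,tz=ins(th,3,0);print(th,tx,tz)
    p,r=cover_target(th,tx,tz);plan(p,r,2,.9,p0);p0=(p,r)
wsnap('i3')
E
```

```text
clock 19.55 tip(bay mm) [-66.7   0.3   2. ] th 9.94 yaw 2.57 roll -0.00 F [ 0.3 -0.5 -0.9] M [ 0.02  0.15 -0.02] open 10.8
6 -65.7 3.280786550005492
[0.9, -0.2, 1.5, 1.9, 1.97, -0.0, 0.03]
[0.9, -0.2, 1.6, 1.9, 1.97, -0.0, 0.03]
3 -65.7 4.146876937620969
[0.9, 0.0, 0.8, 1.5, 1.5, -0.0, -0.0]
[0.9, 0.0, 0.8, 1.4, 1.5, -0.0, -0.0]
i3 19.55 [0.5359 0.1645 0.0939] [2.9681 0.     1.6156]
```

View pics/w_i3.png

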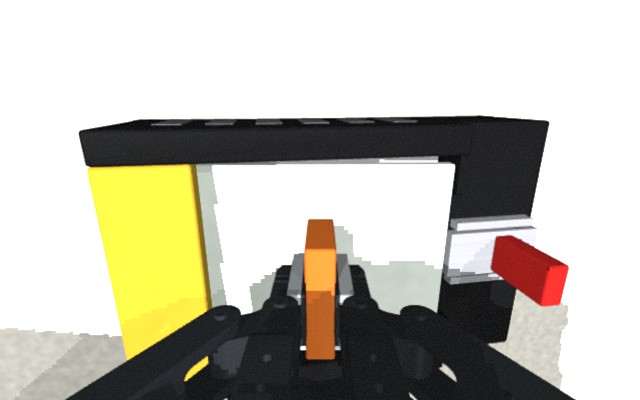

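The tongue is hidden under the lip at (200,240) and the free edge at x≈450 is just short of the far wall. I swing further.

Emit:
step_arm([
  [0.9,0,2,2,2,0,0],
  [0.9,0,2,1.5,2,0,0],
  [0.9,0,0,0,0,0,0],
  [0.9,0,0,0,0,0,0],
])

```text
clock: 20.1
tcp_pos: [0.5382, 0.1647, 0.0908]
orientation: [3.038, 0.0, 1.616]
force: [0.3, 0.8, -2.1]
opening: 0.0113
```

```bash
python3 - <<'E'
from h import *
cover_now()
p0=None
for th,g in ((3,2.5),(0,2)):
    tx,tz=ins(th,g,0);print(th,tx,tz)
    p,r=cover_target(th,tx,tz);plan(p,r,2,.9,p0);p0=(p,r)
E
```

```text
clock 20.10 tip(bay mm) [-67.1   0.4   3.6] th 5.94 yaw 2.62 roll -0.01 F [ 0.3  0.8 -2.1] M [-0.05  0.12  0.01] open 11.3
3 -65.7 4.64756311061993
[0.9, -0.3, 1.5, 1.4, 1.47, 0.0, 0.06]
[0.9, -0.3, 1.5, 1.4, 1.47, 0.0, 0.06]
0 -65.7 6.0
[0.9, 0.0, 0.8, 1.2, 1.5, 0.0, 0.0]
[0.9, 0.0, 0.8, 1.2, 1.5, 0.0, 0.0]
```

Emit:
step_arm([
  [0.9,0,2,1.4,1.5,0,0],
  [0.9,0,2,1.2,1.5,0,0],
  [0.9,0,0,0,0,0,0],
  [0.9,0,0,0,0,0,0],
])

```text
clock: 20.6
tcp_pos: [0.5419, 0.165, 0.0886]
orientation: [3.092, 0.0, 1.617]
force: [0.3, -0.3, -1.8]
opening: 0.0112
```

```bash
python3 - <<'E'
from h import *
cover_now()
p0=None
for th,g in ((0,2),):
    tx,tz=ins(th,g,0);print(th,tx,tz)
    p,r=cover_target(th,tx,tz);plan(p,r,2,.9,p0);p0=(p,r)
E
```

```text
clock 20.60 tip(bay mm) [-65.3   0.4   5.1] th 2.82 yaw 2.64 roll -0.01 F [ 0.3 -0.3 -1.8] M [-0.04  0.09  0.02] open 11.2
0 -65.7 6.0
[0.9, -0.3, 0.5, 1.3, 1.41, 0.0, 0.07]
[0.9, -0.3, 0.5, 1.3, 1.41, 0.0, 0.07]
```

Emit:
step_arm([
  [0.9,0,0.7,1.2,1.4,0,0],
  [0.9,0,0.7,1.2,1.4,0,0],
  [0.9,0,0,0,0,0,0],
  [0.9,0,0,0,0,0,0],
])

```text
clock: 21.1
tcp_pos: [0.5434, 0.1651, 0.086]
orientation: [-3.139, 0.0, 1.617]
force: [-0.3, -0.7, -1.4]
opening: 0.0109
```

```bash
python3 - <<'E'
from h import *
cover_now()
wsnap('i4')
im=imaging.snapshot("scene");crop(im,340,150,450,290,5.2*.8,"pics/sc2.png")
E
```

```text
clock 21.10 tip(bay mm) [-65.4   0.4   6.2] th -0.17 yaw 2.64 roll -0.01 F [-0.3 -0.7 -1.4] M [-0.   -0.02 -0.01] open 10.9
i4 21.1 [0.5434 0.1651 0.086 ] [-3.1386  0.0002  1.6168]
```

View pics/w_i4.png

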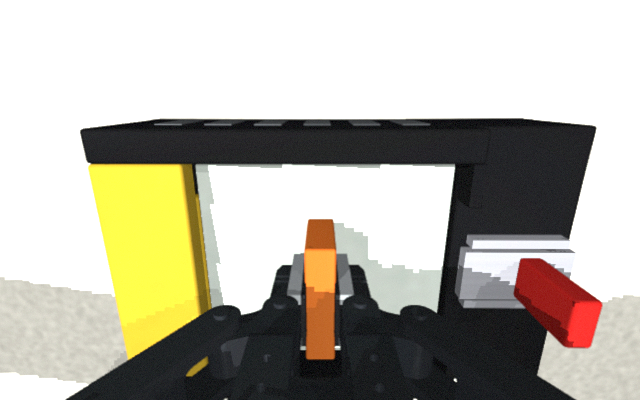

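View pics/sc2.png

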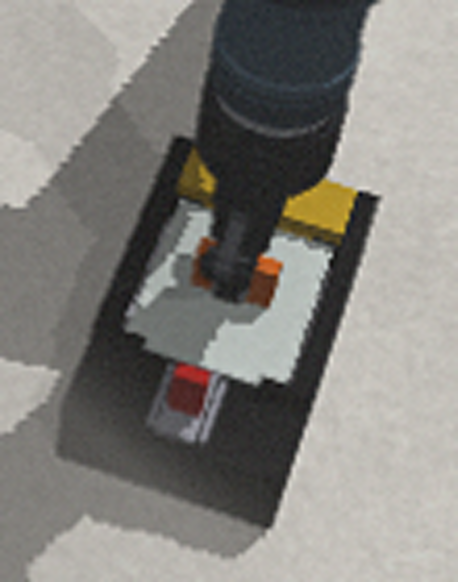

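Emit:
step_arm([
  [0.9,0,0,0.7,-0.1,0,0],
  [0.9,0,0,0,0,0,0],
  [0.9,0,0,0.7,0,0,0],
  [0.9,0,0,0,0,0,0],
])

```text
clock: 21.7
tcp_pos: [0.5433, 0.1651, 0.0859]
orientation: [3.141, 0.0, 1.617]
force: [-1.1, 0.4, -0.4]
opening: 0.011
```

```bash
python3 - <<'E'
from h import *
cover_now()
E
```

```text
clock 21.70 tip(bay mm) [-65.4   0.5   5.9] th 0.03 yaw 2.64 roll -0.02 F [-1.1  0.4 -0.4] M [-0.15  0.18 -0.03] open 11.0
```

Emit:
step_arm([
  [0.9,0,0,1.5,0,0,0],
  [0.9,0,0,1.5,0,0,0],
])

```text
clock: 21.95
tcp_pos: [0.5434, 0.1652, 0.0856]
orientation: [3.14, 0.0, 1.617]
force: [-4.1, -1.1, 14.3]
opening: 0.0109
```

```bash
python3 - <<'E'
from h import *
cover_now()
E
```

```text
clock 21.95 tip(bay mm) [-65.3   0.6   5.5] th 0.10 yaw 2.65 roll -0.03 F [-4.1 -1.1 14.3] M [-0.49  1.36 -0.02] open 10.9
```

The cover has firm support at the expected ledge height (14 N). I let go and retreat straight up.

Emit:
step_arm([
  [0.9,0,0,0,0,0,0],
  [0.5,0,0,0,0,0,0],
  [0.5,0,0,0,0,0,0],
  [0.5,0,0,-20,0,0,0],
  [0.4,0,0,-40,0,0,0],
  [0.3,0,0,-45,0,0,0],
  [0.3,-10,15,-30,0,0,0],
  [0.3,-10,15,0,0,0,0],
  [0.3,0,0,0,0,0,0],
  [0.3,0,0,0,0,0,0],
])

```text
clock: 23.2
tcp_pos: [0.5745, 0.1468, 0.2226]
orientation: [3.141, -0.001, 1.618]
force: [0.2, 0.6, 0.1]
opening: 0.0597
```

```bash
python3 - <<'E'
from h import *
wsnap('v1')
crop(cv2.imread("pics/w_v1.png"),140,20,440,220,2.6,"pics/w_v1c.png")
E
```

```text
v1 23.2 [0.5745 0.1468 0.2226] [ 3.1412 -0.0005  1.6178]
```

View pics/w_v1.png

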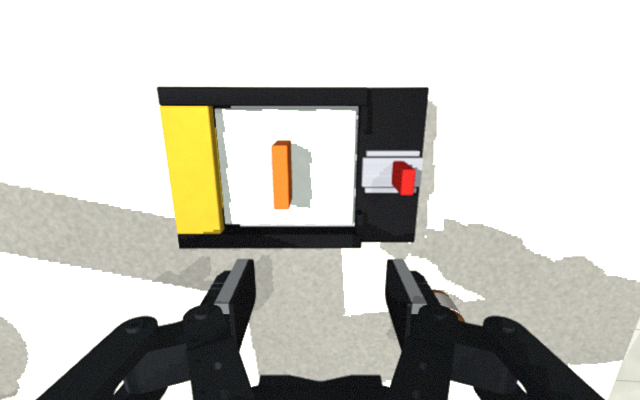

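```bash
python3 - <<'E'
from h import *
im=cv2.imread("pics/w_v1.png");t,o=json.load(open("pics/w_v1.json"))
b=bay-[.0008,0,.0005];Rz=R.from_euler('z',2.6,degrees=True)
pts=[(65.5,50,6),(65.5,-50,6),(-49.5,50,6),(-49.5,-50,6),(0,25,40),(0,-25,40),(12,25,40),(12,-25,40)]
print(np.round((proj("wrist",np.array([b+Rz.apply(np.array(q)/1e3) for q in pts]),np.array(t),np.array(o))-[140,60])*2.5).tolist())
raw=imaging.snapshot("wrist")
crop(raw,140,60,450,270,2.5,"pics/w_v1c.png")
plan([.638,.1692,.14],down(92.5),3,.3)
E
```

```text
[[542.0, 123.0], [532.0, 411.0], [188.0, 122.0], [214.0, 411.0], [330.0, 215.0], [336.0, 375.0], [370.0, 215.0], [375.0, 375.0]]
[0.3, 6.4, 21.6, 27.5, -0.0, -0.01, 0.07]
[0.3, 6.5, 21.6, 27.5, -0.0, -0.01, 0.07]
[0.3, 6.5, 21.6, 27.5, -0.0, -0.01, 0.07]
```

View pics/w_v1c.png

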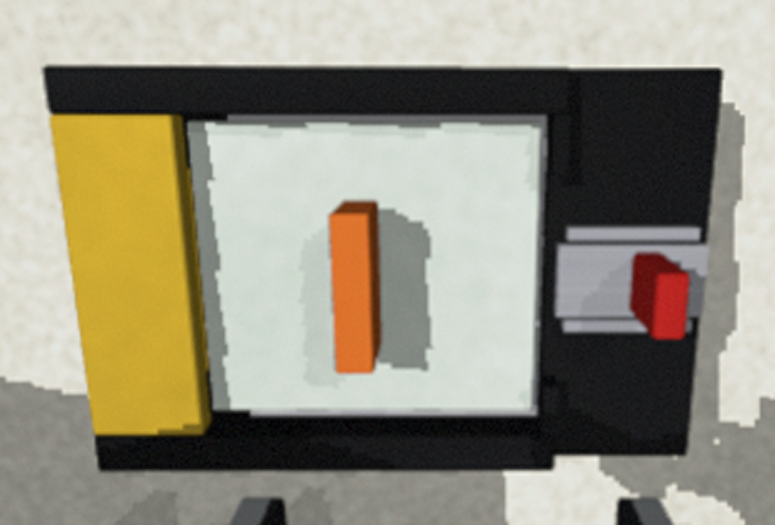

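The plate corners at (543,122), (535,412), (188,120) and (212,411) in the crop match the prediction for a seated cover to 1–3 crop pixels, which is about 1 mm. Next is the latch tab.

Emit:
step_arm([
  [0.3,6.5,21,25,0,0,0],
  [0.3,6.5,21,25,0,0,0],
  [0.3,5,17,20,0,0,0],
  [0.3,0,0,0,0,0,0],
  [0.3,0,0,0,0,0,0],
])

```text
clock: 23.92
tcp_pos: [0.6298, 0.1696, 0.1496]
orientation: [-3.137, -0.0, 1.621]
force: [-0.2, -0.4, -1.1]
opening: 0.0597
```

```bash
python3 - <<'E'
from h import *
plan([.638,.1692,.092],down(92.5),1,.3)
E
```

```text
[0.3, -0.8, 8.5, 57.6, -0.26, -0.01, 0.35]
```

Emit:
step_arm([
  [0.3,-0.5,8,0,-0.2,0,0.3],
  [0.3,0,0,18,0,0,0],
  [0.3,0,0,18,0,0,0],
  [0.3,0,0,10,0,0,0],
  [0.3,0,0,0,0,0,0],
  [0.3,0,0,0,0,0,0],
])

```text
clock: 24.68
tcp_pos: [0.641, 0.1694, 0.1092]
orientation: [3.133, -0.001, 1.614]
force: [-0.3, 0.2, 0.4]
opening: 0.06
```

```bash
python3 - <<'E'
from h import *
plan([.638,.1692,.092],down(92.5),1,.3)
E
```

```text
[0.3, -0.1, -3.2, 17.2, 0.51, -0.06, -0.03]
```

Emit:
step_arm([
  [0.3,0,-3,8,0.5,0,0],
  [0.3,0,0,8,0,0,0],
  [0.3,0,0,0,0,0,0],
  [0.3,0,0,0,0,0,0],
])

```text
clock: 25.18
tcp_pos: [0.6385, 0.1694, 0.0932]
orientation: [3.14, -0.001, 1.614]
force: [-0.3, -0.3, 0.1]
opening: 0.0598
```

```bash
python3 - <<'E'
from h import *
plan([.638,.1692,.092],down(92.5),1,.3)
E
```

```text
[0.3, -0.2, -0.6, 1.2, 0.07, -0.07, -0.03]
```

Emit:
step_arm([
  [0.9,0,0,0.5,0,0,0],
  [0.9,0,0,0,0,0,0],
  [0.9,0,0,0,0,0,0],
  [0.9,0,0,0,0,0,0],
  [0.9,0,-5,0,0,0,0],
  [0.9,0,-5,0,0,0,0],
  [0.9,0,-4,0,0,0,0],
  [0.9,0,0,0,0,0,0],
], grip_force=30)

```text
clock: 26.18
tcp_pos: [0.6242, 0.1688, 0.0931]
orientation: [3.139, -0.001, 1.614]
force: [0.7, -0.7, -1.5]
opening: 0.0096
```

Emit:
step_arm([
  [0.9,0,-2.5,0,0,0,0],
  [0.9,0,-2.5,0,0,0,0],
  [0.9,0,-2.5,0,0,0,0],
  [0.9,0,-2.5,0,0,0,0],
])

```text
clock: 26.68
tcp_pos: [0.6196, 0.1685, 0.0933]
orientation: [3.128, -0.002, 1.614]
force: [10.1, 0.0, -8.2]
opening: 0.0092
```

The tab travelled 18 mm and came against its stop at 10 N. I release and move up and away.

Emit:
step_arm([
  [0.9,0,0,0,0,0,0],
  [0.3,0,0,0,0,0,0],
  [0.3,0,0,0,0,0,0],
  [0.3,0,0,-20,0,0,0],
  [0.3,0,0,-40,0,0,0],
  [0.3,-5,-10,-40,0,0,0],
  [0.3,-10,-20,-30,0,0,0],
  [0.3,-10,-15,0,0,0,0],
  [0.3,0,0,0,0,0,0],
  [0.3,0,0,0,0,0,0],
])

```text
clock: 27.92
tcp_pos: [0.5702, 0.1411, 0.2271]
orientation: [3.132, -0.002, 1.614]
force: [0.5, 0.1, 1.0]
opening: 0.0597
```

```bash
python3 - <<'E'
from h import *
wsnap('f1')
t,o=json.load(open("pics/w_f1.json"))
b=bay-[.0008,0,.0005];Rz=R.from_euler('z',2.6,degrees=True)
pts=[(65.5,50,6),(65.5,-50,6),(-49.5,50,6),(-49.5,-50,6)]+[(82.5+a,c,50) for a in(-5,5) for c in (-10,10)]
print(np.round((proj("wrist",np.array([b+Rz.apply(np.array(q)/1e3) for q in pts]),np.array(t),np.array(o))-[140,60])*2.5).tolist())
raw=imaging.snapshot("wrist")
crop(raw,140,60,450,270,2.5,"pics/w_f1c.png")
cv2.imwrite("pics/topf.png",cv2.convertScaleAbs(imaging.snapshot("top"),alpha=1.5))
E
```

```text
f1 27.925 [0.5702 0.1411 0.2271] [ 3.1323 -0.0017  1.6136]
[[550.0, 106.0], [540.0, 393.0], [198.0, 107.0], [224.0, 395.0], [600.0, 316.0], [604.0, 250.0], [633.0, 316.0], [638.0, 250.0]]
```

View pics/w_f1c.png

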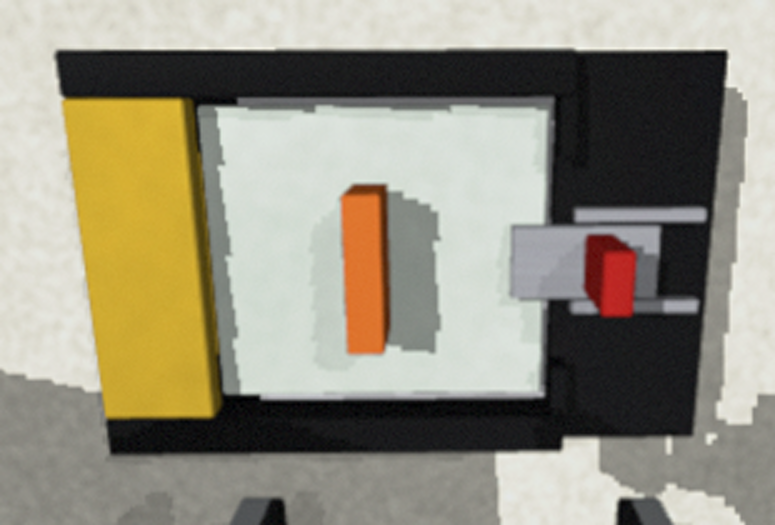

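View pics/topf.png

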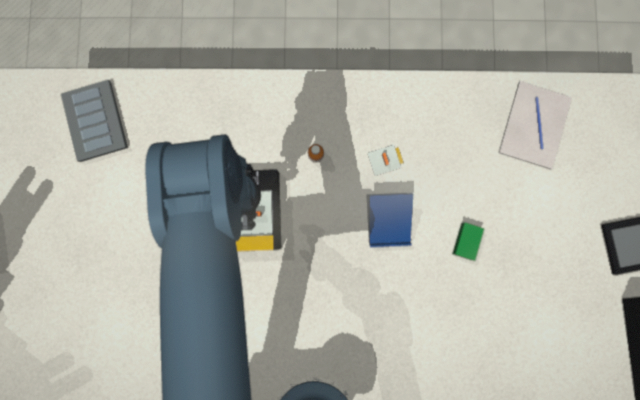

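```bash
python3 -c "
from h import *
print(bot.sign_off())"
```

```text
the job is handed in; nothing more can be done
None
```

The lamp unit is closed and the job is handed in at about 28 s of the 58 s allowed; the sign-off reports no verdict. I drew the latch back to its stop and lifted the cover off the blue rest by its orange grip. I then slid the tongue under the lip at 25°, swung the cover flat, pushed the latch home and moved clear.

What the last checks showed:
- **Cover:** It rested on the ledges with 14 N of support at about the expected height. After release its corners in the wrist picture matched a seated cover to about 1 mm.
- **Latch:** The tab travelled 18 mm and stopped against its end at 10 N. In the final picture the bolt lies over the cover's free edge and the tab is where "fully home" should be, to about 1 mm.
- **Other objects:** The final top picture shows the bottle, slide box and small look-alike cover where they stood. The lens was hidden behind the arm in that view, so I could not confirm it by picture, but I never worked near it.
- **Disagreement:** The wrist camera and gripper contact differed by about 1 mm along x (the depth axis). I went by the contact values.

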